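# Dial in the wheel lock of the luthier's tool case

## Task

Open the wheel lock of the tool case: gently roll the left wheel to three dots and the right wheel to four dots, leaving the middle wheel as it stands on five, and then slide the latch fully open to the left. Press the wheels no harder than rolling them needs, do not force the latch or the case, and leave the bottle, the screwdriver and the wooden block where they are.

Things in the scene. Friction and masses are not known exactly. Their poses are not given: they have to be found in the camera images.
- case: Green steel tool case with bare aluminium deck, 200 (x) by 260 (y) by 90 mm high, fixed to the bench. Origin: centre of its underside; x points away from the robot's side, y to the left along the row of three black rubber thumbwheels, z up. The wheels stand in deck slots 60 (x) by 26 mm (y), 50 mm apart along y, at x = +30 mm.
- slot_left (a point): Deck's top plane (90 mm above the bench), middle of the left (case +y) wheel's slot, straight below the wheel's top. Axes as the case. Each wheel stands 9 to 21 mm proud of the deck, each by its own unknown amount: its top must be felt or seen.
- slot_middle (a point): The same for the middle wheel. All wheels: radius 30 mm, 20 mm wide, smooth round rim, axis level along the case's y. They have no clicks, stay where left, and turn under about 3.5 N at the rim: e.g. a closed fingertip pressed on top with 6 to 10 N and dragged along case x.
- slot_right (a point): The same for the right (case -y) wheel. White dots on each rim number six faces, 60 degrees apart, 1 to 6 dots like a die; the face on top, in line with the black ticks beside the slot, is the number set.
- wheel_left (a joint): Angle of the left wheel, rad: face n is on top at (n - 1) * 1.047, so three dots = 2.094. Grows as the top of the wheel moves away from the robot's side (case +x). Stops at -0.4 and 5.64.
- wheel_middle (a joint): Angle of the middle wheel, the same; it already stands on five dots = 4.189.
- wheel_right (a joint): Angle of the right wheel, the same; four dots = 3.142.
- press_left (a joint): How far the left wheel is pushed down, m, 0 at rest. Each wheel hangs on a stiff spring of about 4 N per mm (2 N to start); 10 mm to its stop. Over 3.5 mm (about 16 N) overloads the lock.
- press_middle (a joint): The same for the middle wheel.
- press_right (a joint): The same for the right wheel.
- latch_tab (a point): Centre of the top of the latch's steel tab, an upright plate 30 (x) by 10 (y) by 30 mm high on the deck, which slides along the case's y; at the start it stands at x = -55, y = -20 mm in the case. Axes as the case.
- latch (a joint): Travel of the latch, m: 0 shut, 0.024 fully open at its stop, growing to the left (case +y). It drags with about 3 N; fins inside block it at 4 mm unless all three wheels stand within about 0.2 rad of three, five, four.
- glue: White glue bottle, 48 mm diameter, 120 mm high, standing left of the case. Origin: centre of its underside. A bystander.
- screwdriver: Screwdriver lying right of the case, a bystander.
- neck_block: Maple block, 50 by 90 by 35 mm, lying beyond the case. Origin: centre of its underside. A bystander.

How it is judged:
On the way:
1. the wheels stand on three, five, four while the latch is still shut (value of joint wheel_left between 1.934 and 2.254 rad and value of joint wheel_middle between 4.029 and 4.349 rad and value of joint wheel_right between 2.982 and 3.302 rad and value of joint latch below 0.006 m), for 0.2 s.
At the end, for the whole second after the job is handed in: The left wheel stands on three dots, the middle on five, the right on four, each within 0.16 rad, and the latch is open by more than 21 of its 24 mm (value of joint wheel_left between 1.934 and 2.254 rad and value of joint wheel_middle between 4.029 and 4.349 rad and value of joint wheel_right between 2.982 and 3.302 rad and value of joint latch above 0.021 m); the robot touches nothing.
It fails at once if a wheel is pushed down more than 3.5 mm (about 16 N) (value of joint any of press_left, press_middle, press_right above 0.0035 m).
It fails at once if the middle wheel is rolled off five by more than 0.16 rad (value of joint wheel_middle below 4.029 rad or value of joint wheel_middle above 4.349 rad).
It fails at once if the robot pushes the latch or the case with more than 25 N (contact force between any of the fingers, the arm and case above 25 N).
It fails at once if the bottle, screwdriver or block is moved by more than 20 mm (distance of any of glue, screwdriver, neck_block from where it was at the start of the episode above 0.02 m).
It also fails if it takes over 61 s, if anything falls off the work surface, if the arm or the gripper's body presses on something with over 40 N, if the wrist force passes 120 N, or if a joint passes its speed limit or range.

## Robot

A 6-joint arm with a two-finger parallel gripper is mounted at the origin on the work surface. World frame = base frame: x ahead of the robot, y to its left, z up, the work surface at z = 0. Lengths are in m, angles in rad, forces in N, time in s.
With the tool pointing down it reaches from about 0.35 to 0.85 m from the base axis. Payload 8.1 kg.
Tool frame: the origin (TCP) lies at the very end of the fingers, on their centre line; the grasp point (between the pads) lies 19 mm behind it (robot.pinch_z is the distance from the TCP to the grasp point, in m); y points along the fingers, x is the direction in which the jaws open and shut, and the axes are right-handed (so a half turn about y gives the same grasp; the last joint's range is limited). The gripper opens to 93 mm and grips with 3 to 60 N. Pads are 15 mm wide; open, the fingers measure 128 mm over their backs; the gripper's body (75 mm by 188 mm) begins 65 mm behind the grasp point.
Start: joints at [1.089, 0.13, 1.488, -0, 1.523, -0.085], TCP at [0.232, 0.553, 0.219] pointing down, gripper open.
Joint ranges: [-2.96, 2.96], [-0.89, 2.26], [0.02, 2.5], [-1.34, 4.48], [0, 2.73], [-2.66, 2.66]. Speed limits (rad/s): [2.39, 2.39, 2.79, 3.14, 3.14, 3.14].

## Interface

Orientations are given as a rotation vector (axis times angle).
In Python, from plant import robot gives the robot as it stands.
- The arm moves only by the shell command python3 -m inch 'ROWS' [FORCE]. ROWS is JSON, a list of rows, each a list of 5 numbers: the closure, from -1 (fully open) to 1 (shut), then the shift along the world's x, y, z in m, then the turn about the world's z in rad. A call has 1 to 8 rows; each row is the pose to reach, as a shift and turn from the pose measured when the call began; what a row does not reach only later rows make up. A row lasts 1/8 s, in which the tool goes at most 62.5 mm and 10.7 degrees, less where a joint would pass 70% of its speed; a pose out of reach is approached as far as the arm can. A call with a gripper value outside its range is refused whole. The fingers move at their own pace and stop on an object; FORCE is the grip in N (left out, the last holds). Time passes only in rows, so rows that repeat a pose let the fingers close. It gives the time, the measured TCP pose, the force and the opening at its end, in the units of the state.
- robot.read_state(): the state, without advancing time (a new reading comes with each control period).
- robot.read_camera(name): name is "side" or "top" or "wrist"; returns a dict with "color" (480x640x3 uint8, red, green, blue), "mtx" (3x3 intrinsics, pixels), "R" (3x3) and "t" (3): a world point X has camera coordinates R X + t; the wrist camera has in their place "hand_eye" (4x4, takes a point from camera to tool coordinates, whose origin is the TCP and whose axes are the tool frame's). Camera axes: x right, y down, z forward; pixel columns grow to the right and rows downward; lengths in m; the calibration is good to about 2 mm. A picture is of the moment at which its call begins: read the wrist's pose just before it. There is no depth.
- robot.close_job(): hands the job in, once; it reports no verdict.
The state is a dict: "t": time; "q": joint angles; "dq": joint speeds; "joint_torque": joint torques, N m; "tool_pos": TCP position; "orientation": TCP orientation; "force": force on the tool from outside, world axes, zero at the start; "wrist_torque": the same for the moment, N m; "opening": finger opening in m.
Only numpy, scipy, OpenCV 4.12 (cv2) and the standard library are available. Lean on these libraries where they do the work, as an engineer would, in place of code of your own. Each camera call takes 0.05 s, during which the arm holds its last target. There are 200 camera calls.

## Working session

There is one attempt and no reset: what is moved stays moved. The work goes in short steps, Python scripts to look and compute and a shell command to move; the robot and the scene stay as the last step left them, time stands still between calls to the robot, and variables do not carry over. Pictures are saved under pics/ and viewed, about 8 in all and at most 12, crops included, and the job is handed in when it is done.

```bash
mkdir -p pics; ls; python3 - <<'E'
from plant import robot
import cv2,numpy as np
for n in ("top","side"):
    c=robot.read_camera(n); cv2.imwrite(f"pics/{n}0.png",c["color"][:,:,::-1]); print(n,c["mtx"].tolist(),c["R"].tolist(),c["t"].tolist())
s=robot.read_state();print(s)
c=robot.read_camera("wrist");print(c["mtx"].tolist(),c["hand_eye"].tolist())
E
```

```text
pics
top [[449.8572721435141, 0.0, 319.3973302131432], [0.0, 449.8572721435141, 246.11440075269317], [0.0, 0.0, 1.0]] [[0.02278555270424081, -0.9991559042896982, 0.03418036733269639], [-0.980691596647752, -0.02898059475478625, -0.19340144102912457], [0.1942287590766242, -0.029113640285863454, -0.980524137947078]] [0.015445728744689186, 0.630157450699892, 0.9198367372644447]
side [[464.29335168444436, 0.0, 321.02310654343864], [0.0, 464.29335168444436, 240.6386187773808], [0.0, 0.0, 1.0]] [[0.9535440962400679, -0.3010989506480194, -0.009647717055016035], [-0.17028367320953822, -0.5122965476544747, -0.8417575172812973], [0.2485098130134488, 0.8042957597674926, -0.5397695838559752]] [-0.5521093316678971, 0.22618726205867012, 0.6538529621464406]
{'t': 0.1, 'q': array([ 1.08861947e+00,  1.31097510e-01,  1.48915777e+00, -2.18393972e-05,
        1.52299674e+00, -8.54092040e-02]), 'dq': array([-0.0011156 , -0.00176902, -0.00249331, -0.00187322, -0.00068105,
       -0.00080076]), 'joint_torque': array([ 1.78083203e-03, -5.61339891e+01, -4.93096840e+01,  7.70715857e-02,
        2.89768173e-02, -2.43247410e-05]), 'tool_pos': array([0.2316186 , 0.55293946, 0.21769218]), 'orientation': array([-1.37201198, -0.91108129,  0.91346042]), 'force': array([ 0.70061384, -0.01407967,  1.06700877]), 'wrist_torque': array([-0.03055595,  0.02302075,  0.00891782]), 'opening': 0.09301775053972448}
[[358.0783691197766, 0.0, 316.788004567063], [0.0, 358.0783691197766, 245.54279492687556], [0.0, 0.0, 1.0]] [[0.9999991364893914, -0.0004696828120505042, -0.001227362426342306, -0.0002378969020452315], [0.0010422267981795616, -0.28544849747461004, 0.958393483415234, -0.1663428454581435], [-0.0008004897067976245, -0.9583939350223065, -0.2854477614707912, 0.08060704079968231], [0.0, 0.0, 0.0, 1.0]]
```

View pics/top0.png

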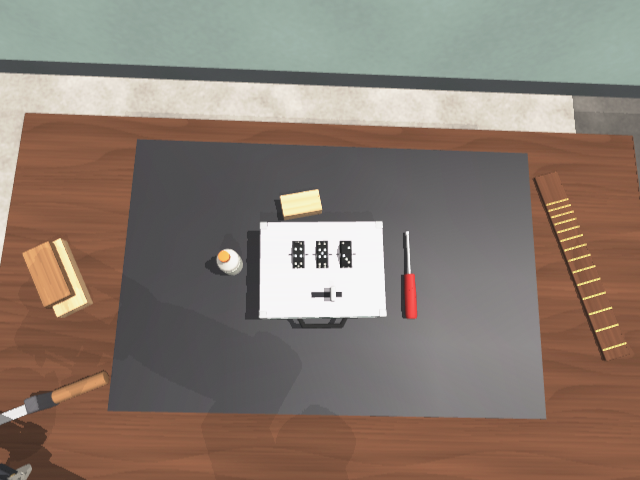

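View pics/side0.png

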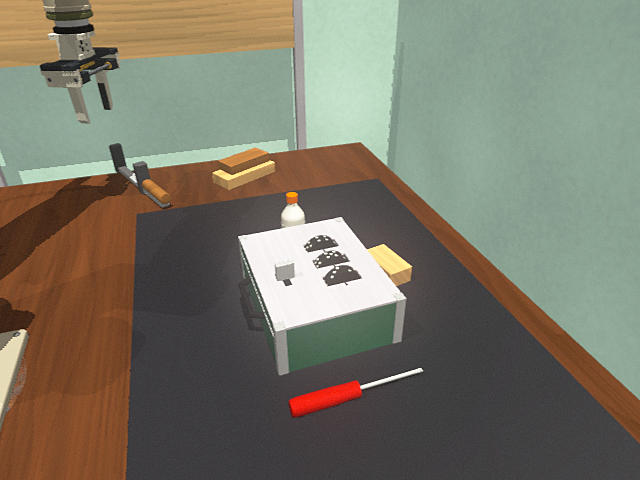

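The top view shows the white deck at about (260–385, 222–317), the wheels at about (298/322/346, 254) and the tab at about (333, 294). The bottle, screwdriver and block stand clear of the case.

```bash
cat > h.py <<'E'
import numpy as np,cv2
from plant import robot
from scipy.spatial.transform import Rotation as Ro
def cam(n):
    s=robot.read_state(); c=robot.read_camera(n)
    if n=="wrist":
        T=np.eye(4);T[:3,:3]=Ro.from_rotvec(s["orientation"]).as_matrix();T[:3,3]=s["tool_pos"]
        M=np.linalg.inv(T@np.array(c["hand_eye"]));c["R"],c["t"]=M[:3,:3],M[:3,3]
    return c
def plane(c,uv,z):
    R=np.array(c["R"]);o=-R.T@c["t"];d=(R.T@np.linalg.inv(c["mtx"])@np.c_[np.array(uv,float).reshape(-1,2),np.ones(np.size(uv)//2)].T).T
    return o+d*((z-o[2])/d[:,2])[:,None]
def proj(c,X):
    p=(np.array(c["mtx"])@(np.array(c["R"])@np.array(X,float).T+np.array(c["t"])[:,None])).T;return p[:,:2]/p[:,2:]
def st():
    s=robot.read_state();print("t",round(s["t"],2),"p",s["tool_pos"].round(4),"F",s["force"].round(2),"open",round(s["opening"],4))
E
python3 - <<'E'
from h import *
c=cam("top");im=c["color"]
m=((im.min(2)>175)&(np.ptp(im.astype(int),axis=2)<25)).astype(np.uint8)
m[:,:250]=0;m[:215]=0;m[330:]=0;m[:,395:]=0
m=cv2.morphologyEx(m,cv2.MORPH_CLOSE,np.ones((5,5)))
cs=max(cv2.findContours(m,0,2)[0],key=cv2.contourArea)
P=plane(c,cs.reshape(-1,2),.09)[:,:2].astype(np.float32)
r=cv2.minAreaRect(P);print(r);print(cv2.boxPoints(r))
print(plane(c,[[298,254],[322,254],[346,254]],.105).round(4), plane(c,[[334,294]],.12).round(4))
R=Ro.from_rotvec(robot.read_state()["orientation"]).as_matrix();print(R.round(3))
a=cv2.resize(im[225:310,270:375][:,:,::-1],None,fx=6,fy=6,interpolation=2)
cv2.imwrite("pics/zoom.png",a[:,:])
E
```

```text
((0.5764302611351013, 0.026162683963775635), (0.2035299837589264, 0.2615428864955902), 2.268462896347046)
[[ 0.46956885  0.1528036 ]
 [ 0.47992122 -0.10853431]
 [ 0.6832917  -0.10047823]
 [ 0.6729393   0.16085967]]
[[ 0.6029  0.0772  0.105 ]
 [ 0.6044  0.0274  0.105 ]
 [ 0.6058 -0.0225  0.105 ]] [[0.5208 0.0021 0.12  ]]
[[ 0.386 -0.001 -0.922]
 [ 0.922 -0.001  0.386]
 [-0.001 -1.     0.   ]]
```

View pics/zoom.png

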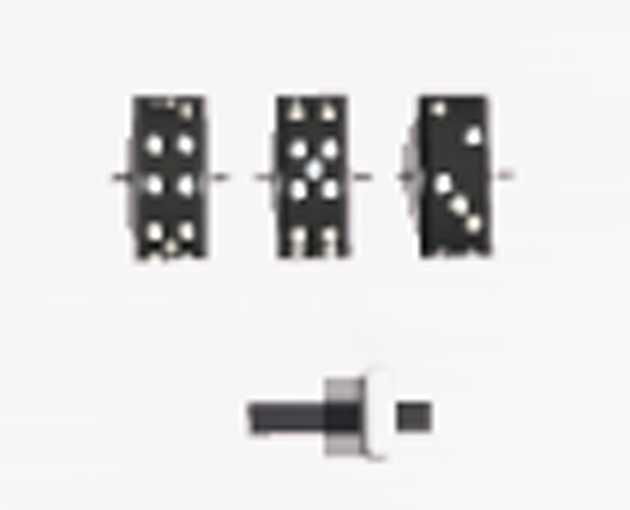

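The left wheel stands on about 4 (3 beyond it, 5 nearer the robot), so it must go back by about 1.05 rad. The right wheel stands between 2 and 3, nearer 3, so it must go forward by about 1.45 rad. The middle wheel is on 5. The tab is at about (378, 415) in the zoom. I will go above the case and take a close look.

```bash
python3 -m inch '[[1,0.03,-0.04,0,-0.1],[1,0.06,-0.09,0,-0.2],[1,0.09,-0.14,0,-0.3],[1,0.12,-0.19,0,-0.4],[1,0.15,-0.24,0,-0.5],[1,0.18,-0.29,0,-0.57],[1,0.19,-0.31,0,-0.57],[1,0.19,-0.31,0,-0.57]]' 20; python3 -m inch '[[1,0.03,-0.04,0,-0.1],[1,0.06,-0.09,0,-0.2],[1,0.09,-0.14,0,-0.3],[1,0.12,-0.19,0,-0.4],[1,0.15,-0.24,0,-0.5],[1,0.18,-0.29,0,-0.564],[1,0.186,-0.305,0,-0.564],[1,0.186,-0.305,0,-0.564]]'
python3 - <<'E'
from h import *
st();R=Ro.from_rotvec(robot.read_state()["orientation"]).as_matrix();print(R.round(3))
c=cam("wrist");cv2.imwrite("pics/w1.png",c["color"][:,:,::-1])
np.savez("w1.npz",**{k:np.array(c[k]) for k in("mtx","R","t","color")})
for p in [(.6045,.0774),(.6064,.0274),(.6083,-.0226)]: print(proj(c,[[*p,.105]]))
E
```

```text
t: 1.2
tool_pos: [0.4223, 0.2417, 0.2179]
orientation: [-1.519, -0.47, 0.472]
force: [0.1, -0.3, -0.2]
opening: 0.0173
t: 2.2
tool_pos: [0.6082, -0.0628, 0.2173]
orientation: [-1.57, -0.027, 0.031]
force: [0.6, -0.0, 0.0]
opening: 0.0002
t 2.2 p [ 0.6082 -0.0628  0.2173] F [ 0.57 -0.01  0.01] open 0.0002
[[ 0.999 -0.002 -0.037]
 [ 0.037  0.001  0.999]
 [-0.002 -1.     0.001]]
[[320.82644252  48.2195779 ]]
[[320.72264764 123.92954819]]
[[320.62951784 191.86020579]]
```

View pics/w1.png

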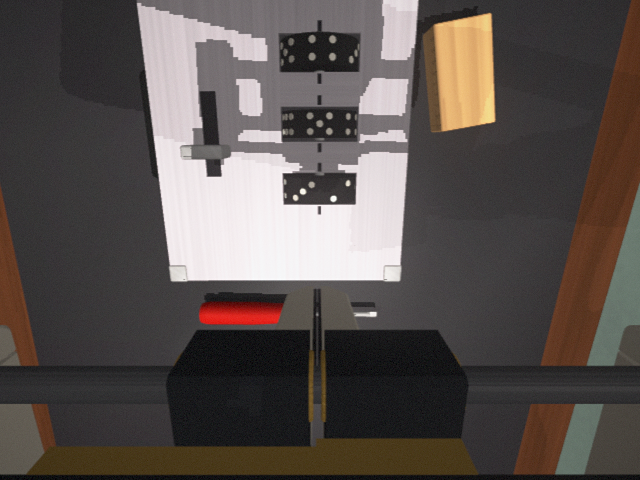

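The close view shows the ticks in column 319.5. The left wheel's 4 is centred at 322.5, about 3.22 rad, so it needs −1.12 rad. The middle wheel's 5 is at 320. The right wheel's 3 is centred at 303 and its 2 at 340, about 1.63 rad, so it needs +1.51 rad. Next I will feel for the left wheel's top.

```bash
cat > ok.py <<'E'
from h import *
st(); import sys; sys.exit(int(robot.read_state()["force"][2]>float(sys.argv[1])))
E
I="python3 -m inch"
$I '[[1,0.003,0.05,-0.03,0],[1,0.003,0.10,-0.06,0],[1,0.003,0.14,-0.08,0],[1,0.003,0.14,-0.092,0],[1,0.003,0.14,-0.103,0],[1,0.003,0.14,-0.103,0],[1,0.003,0.14,-0.103,0]]' >/dev/null; python3 ok.py 2 &&
$I '[[1,0,0,-0.002,0],[1,0,0,-0.002,0]]' >/dev/null && python3 ok.py 2 &&
$I '[[1,0,0,-0.002,0],[1,0,0,-0.002,0]]' >/dev/null && python3 ok.py 2 &&
$I '[[1,0,0,-0.002,0],[1,0,0,-0.002,0]]' >/dev/null && python3 ok.py 2 &&
$I '[[1,0,0,-0.002,0],[1,0,0,-0.002,0]]' >/dev/null && python3 ok.py 2 &&
$I '[[1,0,0,-0.002,0],[1,0,0,-0.002,0]]' >/dev/null && python3 ok.py 2 &&
$I '[[1,0,0,-0.002,0],[1,0,0,-0.002,0]]' >/dev/null && python3 ok.py 2
```

```text
t 3.12 p [0.6115 0.0773 0.1154] F [ 0.68 -0.02 -0.03] open 0.0005
t 3.38 p [0.6118 0.0769 0.1138] F [-0.14  0.24  0.24] open 0.0004
t 3.62 p [0.6117 0.0767 0.1116] F [-0.64  0.47  0.63] open 0.0006
t 3.88 p [0.6115 0.0768 0.1092] F [-0.2  -0.47 -0.05] open 0.0005
t 4.12 p [0.6113 0.0768 0.1069] F [ 0.21 -0.79  0.34] open 0.0007
t 4.38 p [0.6115 0.0768 0.1051] F [0.61 0.27 2.53] open 0.0005
```

```bash
I="python3 -m inch"
$I '[[1,0,0,-0.001,0],[1,0,0,-0.001,0]]'>/dev/null; python3 ok.py 6.5 &&
$I '[[1,0,0,-0.0007,0],[1,0,0,-0.0007,0]]'>/dev/null && python3 ok.py 6.5 &&
$I '[[1,0,0,-0.0005,0],[1,0,0,-0.0005,0]]'>/dev/null && python3 ok.py 6.5
```

```text
t 4.62 p [0.6116 0.0768 0.1044] F [-1.67 -0.4   3.7 ] open 0.0007
t 4.88 p [0.6116 0.0768 0.104 ] F [-2.14  0.67  5.65] open 0.0002
t 5.12 p [0.6116 0.0768 0.1039] F [-2.39 -0.36  6.09] open 0.0005
```

```bash
I="python3 -m inch"
$I '[[1,0,0,-0.0008,0],[1,-0.002,0,-0.0008,0],[1,-0.004,0,-0.0008,0],[1,-0.006,0,-0.0008,0],[1,-0.008,0,-0.0008,0],[1,-0.008,0,-0.0008,0]]'>/dev/null; python3 ok.py 20
$I '[[1,-0.002,0,-0.0008,0],[1,-0.004,0,-0.0008,0],[1,-0.006,0,-0.0008,0],[1,-0.006,0,-0.0008,0]]'>/dev/null; python3 ok.py 20
python3 - <<'E'
from h import *
c=cam("wrist");cv2.imwrite("pics/w2.png",c["color"][:,:,::-1])
E
```

```text
t 5.88 p [0.6045 0.0766 0.1039] F [ 2.97 -1.18  6.33] open 0.0
t 6.38 p [0.5994 0.0765 0.104 ] F [ 2.99 -1.1   6.5 ] open 0.0007
```

View pics/w2.png

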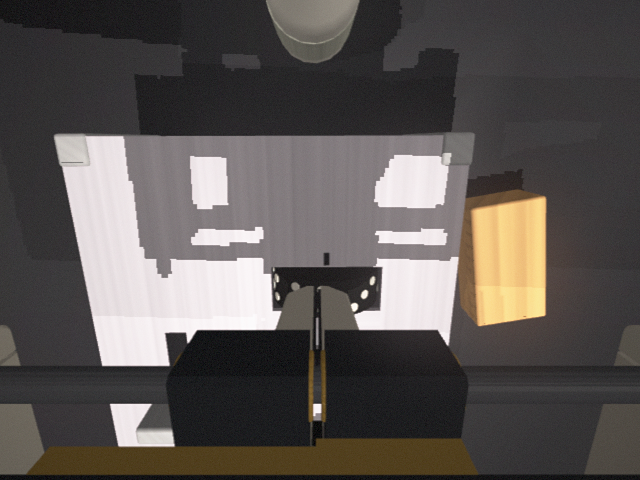

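The wheel rolled without slipping. Its three dots are now centred at about (364, 294) against the tick in column 326, so about 0.6 rad remains. I will lift, return and stroke again.

```bash
I="python3 -m inch"
$I '[[1,0,0,0.005,0],[1,0,0,0.005,0],[1,0.0125,0.0005,0.005,0],[1,0.0125,0.0005,0.005,0],[1,0.0125,0.0005,0.001,0],[1,0.0125,0.0005,0,0],[1,0.0125,0.0005,-0.0007,0],[1,0.0125,0.0005,-0.0007,0]]'>/dev/null; python3 ok.py 8 && 
$I '[[1,0,0,-0.0008,0],[1,0,0,-0.0008,0]]'>/dev/null; python3 ok.py 20
```

```text
t 7.42 p [0.6122 0.077  0.104 ] F [-0.27  0.31  5.16] open 0.0004
t 7.67 p [0.6122 0.077  0.1038] F [-2.21 -0.31  5.26] open 0.0003
```

```bash
I="python3 -m inch"
$I '[[1,0,0,-0.001,0],[1,-0.002,0,-0.001,0],[1,-0.004,0,-0.001,0],[1,-0.006,0,-0.001,0],[1,-0.008,0,-0.001,0],[1,-0.010,0,-0.001,0],[1,-0.012,0,-0.001,0],[1,-0.012,0,-0.001,0]]'>/dev/null; python3 ok.py 20
$I '[[1,-0.0015,0,-0.0008,0],[1,-0.003,0,-0.0008,0],[1,-0.004,0,-0.0008,0],[1,-0.004,0,-0.0008,0]]'>/dev/null; python3 ok.py 20
cat > wv.py <<'E'
from h import *
import sys
c=cam("wrist");im=c["color"];x=float(sys.argv[2]);y=float(sys.argv[3])
k=proj(c,[[x,y,.09]])[0].astype(int);print("slot px",k)
u,v=max(k[0]-80,0),max(k[1]-60,0)
cv2.imwrite("pics/"+sys.argv[1]+".png",cv2.resize(im[v:v+110,u:u+160,::-1],None,fx=4,fy=4,interpolation=2));print("crop origin",u,v)
E
python3 wv.py w3 .6037 .0774
```

```text
t 8.68 p [0.6011 0.0767 0.1039] F [ 1.62 -1.68  6.6 ] open 0.0008
t 9.18 p [0.5979 0.0766 0.104 ] F [ 3.1  -0.1   4.73] open 0.0007
slot px [329 289]
crop origin 249 229
```

View pics/w3.png

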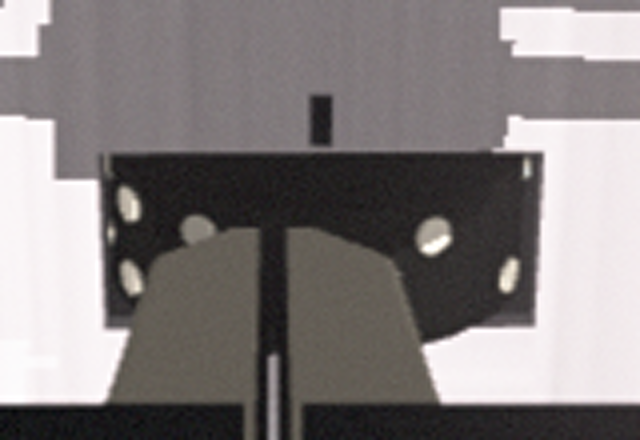

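Dots hidden by the finger make this view ambiguous, so I'll back off for a clean look at all three wheels.

```bash
I="python3 -m inch"
$I '[[1,0,0,0.02,0],[1,0.003,-0.03,0.05,0],[1,0.006,-0.08,0.066,0],[1,0.006,-0.12,0.066,0],[1,0.006,-0.14,0.066,0],[1,0.006,-0.14,0.066,0],[1,0.006,-0.14,0.066,0]]'
cat > look.py <<'E'
from h import *
import sys
c=cam("wrist");im=c["color"]
np.savez(sys.argv[1]+".npz",**{k:np.array(c[k]) for k in("mtx","R","t","color")})
K=proj(c,[[.6037,.0774,.09],[.6053,.0274,.09],[.6072,-.0226,.09]]);print(K.round(1))
u=int(K[0,0])-90
cv2.imwrite("pics/"+sys.argv[1]+".png",cv2.resize(im[0:250,u:u+200,::-1],None,fx=2.4*1.3,fy=2.4,interpolation=2)[:600]);print("crop",u)
E
python3 look.py w4
```

```text
t: 10.1
tool_pos: [0.6036, -0.0622, 0.1697]
orientation: [-1.57, -0.036, 0.022]
force: [0.2, 0.6, -1.1]
opening: 0.0006
[[325.8  36.7]
 [325.  123.1]
 [324.7 199.6]]
crop 235
```

View pics/w4.png

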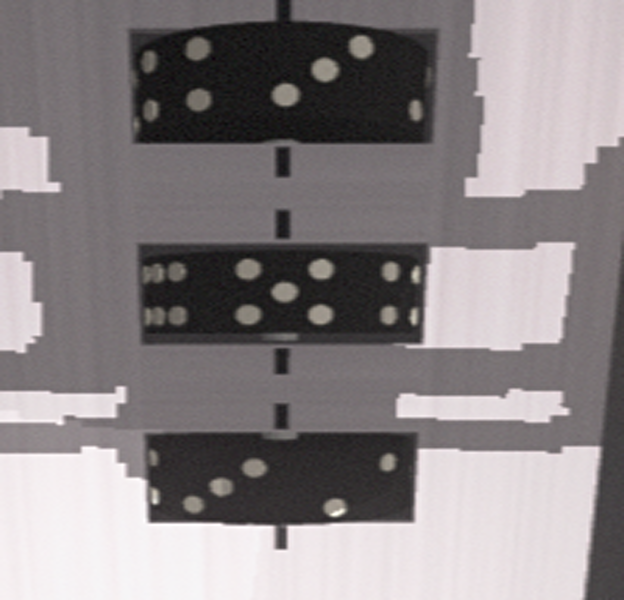

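The dots are clear now: the three on the left wheel is about 41 crop px past the tick, the middle wheel is on five, and the right wheel is unchanged. I will compute the angles by casting rays onto the wheel cylinders.

```bash
cat > ang.py <<'E'
from h import *
def ang(f,tick,dots,h,sx=3.12,sy=2.4,u=235):
    c=np.load(f); P=lambda q:np.array(q,float).reshape(-1,2)/[sx,sy]+[u,0]
    x0=plane(c,P(tick),.09).mean(0); yaw=.037
    R=c["R"];o=-R.T@c["t"];out=[]
    for p in P(dots):
        d=R.T@np.linalg.inv(c["mtx"])@[*p,1]
        e=np.array([np.cos(yaw),np.sin(yaw),0]); a=np.array([(o-x0)@e,o[2]-(.09+h-.03)]);b=np.array([d@e,d[2]])
        A,B,C=b@b,2*a@b,a@a-.03**2; D=max(B*B-4*A*C,0); s=(-B-D**.5)/(2*A); q=a+s*b; out.append(np.arctan2(*q))
    return x0.round(4),np.array(out).round(3)
if __name__=="__main__":
    f="w4.npz"
    print("L",ang(f,[[283,10],[283,162]],[[286,95],[325,70],[361,47]],.0155))
    print("M",ang(f,[[282,224],[281,361]],[[248,269],[320,269],[285,292],[248,315],[320,315]],.012))
    for h in(.009,.012,.015):print("R",ang(f,[[281,416],[281,538]],[[193,504],[221,486],[254,468],[335,507],[388,462]],h))
E
python3 ang.py
```

```text
L (array([0.6036, 0.0775, 0.09  ]), array([0.003, 0.243, 0.483]))
M (array([0.6054, 0.0278, 0.09  ]), array([-0.235,  0.244,  0.011, -0.236,  0.25 ]))
R (array([ 0.6074, -0.0223,  0.09  ]), array([-0.708, -0.454, -0.202,  0.396,  0.923]))
R (array([ 0.6074, -0.0223,  0.09  ]), array([-0.702, -0.452, -0.203,  0.387,  0.898]))
R (array([ 0.6074, -0.0223,  0.09  ]), array([-0.695, -0.449, -0.204,  0.379,  0.875]))
```

The left wheel needs another −0.243 rad (−7.3 mm of travel), the middle wheel is 0.01 rad off five, and the right wheel needs +1.50 rad (45 mm). So far rolling matches finger travel, with no slip. I will finish the left wheel.

```bash
I="python3 -m inch"
$I '[[1,0.0045,0.05,0,0],[1,0.0045,0.10,0,0],[1,0.0045,0.1395,-0.03,0],[1,0.0045,0.1395,-0.058,0],[1,0.0045,0.1395,-0.062,0],[1,0.0045,0.1395,-0.062,0],[1,0.0045,0.1395,-0.0655,0],[1,0.0045,0.1395,-0.0655,0]]'>/dev/null; python3 ok.py 8 && 
$I '[[1,0,0,-0.0008,0],[1,0,0,-0.0008,0]]'>/dev/null; python3 ok.py 20
```

```text
t 11.15 p [0.6091 0.0772 0.1053] F [0.54 0.85 1.37] open 0.0001
t 11.4 p [0.6094 0.077  0.105 ] F [ 0.33 -0.08  2.09] open 0.0006
```

```bash
I="python3 -m inch"
$I '[[1,0,0,-0.001,0],[1,0,0,-0.0014,0],[1,0,0,-0.0016,0]]'>/dev/null; python3 ok.py 9 &&
$I '[[1,0,0,-0.0006,0],[1,-0.002,0,-0.0008,0],[1,-0.004,0,-0.0008,0],[1,-0.006,0,-0.0008,0],[1,-0.0075,0,-0.0008,0],[1,-0.0075,0,-0.0008,0],[1,-0.0075,0,-0.0008,0]]'>/dev/null; python3 ok.py 20
```

```text
t 11.78 p [0.6095 0.077  0.1039] F [-1.88 -0.24  6.44] open 0.0006
t 12.65 p [0.6028 0.0768 0.1039] F [ 1.59 -0.9   6.99] open 0.0003
```

The left wheel should now be on three. Next I will feel for the right wheel's top.

```bash
I="python3 -m inch"
$I '[[1,0,0,0.02,0],[1,0,0,0.02,0],[1,-0.0025,-0.05,0.02,0],[1,-0.0025,-0.099,0.02,0],[1,-0.0025,-0.099,0.009,0],[1,-0.0025,-0.099,0.007,0],[1,-0.0025,-0.099,0.007,0]]' >/dev/null; python3 ok.py 2 &&
$I '[[1,0,0,-0.002,0],[1,0,0,-0.002,0]]' >/dev/null && python3 ok.py 2 &&
$I '[[1,0,0,-0.002,0],[1,0,0,-0.002,0]]' >/dev/null && python3 ok.py 2 &&
$I '[[1,0,0,-0.002,0],[1,0,0,-0.002,0]]' >/dev/null && python3 ok.py 2 &&
$I '[[1,0,0,-0.002,0],[1,0,0,-0.002,0]]' >/dev/null && python3 ok.py 2 &&
$I '[[1,0,0,-0.002,0],[1,0,0,-0.002,0]]' >/dev/null && python3 ok.py 2 &&
$I '[[1,0,0,-0.002,0],[1,0,0,-0.002,0]]' >/dev/null && python3 ok.py 2
```

```text
t 13.53 p [ 0.5998 -0.021   0.1103] F [ 0.07 -0.57 -1.04] open 0.0006
t 13.78 p [ 0.5998 -0.0202  0.1082] F [-0.3   0.14  0.43] open 0.0004
t 14.03 p [ 0.6001 -0.0201  0.1066] F [0.48 0.58 2.99] open 0.0008
```

```bash
I="python3 -m inch"
$I '[[1,0,-0.002,-0.0005,0],[1,0,-0.002,-0.0005,0]]'>/dev/null; python3 ok.py 6 &&
$I '[[1,0,0,-0.0008,0],[1,0,0,-0.0008,0]]'>/dev/null && python3 ok.py 6 &&
$I '[[1,0,0,-0.0008,0],[1,0,0,-0.0008,0]]'>/dev/null && python3 ok.py 6&&
$I '[[1,0,0,-0.0008,0],[1,0,0,-0.0008,0]]'>/dev/null && python3 ok.py 6
```

```text
t 14.28 p [ 0.6003 -0.0219  0.1064] F [0.34 1.82 3.97] open 0.0001
t 14.53 p [ 0.6003 -0.0219  0.1059] F [-1.42  1.93  5.22] open 0.0005
t 14.78 p [ 0.6004 -0.0219  0.1055] F [-2.62  1.58  6.31] open 0.0004
```

```bash
I="python3 -m inch"
$I '[[1,0.002,0,-0.0008,0],[1,0.004,0,-0.0008,0],[1,0.006,0,-0.0008,0],[1,0.008,0,-0.0008,0],[1,0.008,0,-0.0008,0]]'>/dev/null; python3 ok.py 20
$I '[[1,0.002,0,-0.0008,0],[1,0.004,0,-0.0008,0],[1,0.006,0,-0.0008,0],[1,0.007,0,-0.0008,0],[1,0.007,0,-0.0008,0]]'>/dev/null; python3 ok.py 20
$I '[[1,0,0,0.005,0],[1,0,0,0.005,0],[1,-0.014,0,0.005,0],[1,-0.014,0,0.005,0],[1,-0.014,0,0.001,0],[1,-0.014,0,0,0],[1,-0.014,0,-0.0007,0],[1,-0.014,0,-0.0007,0]]'>/dev/null; python3 ok.py 8 && 
$I '[[1,0,0,-0.0008,0],[1,0,0,-0.0008,0]]'>/dev/null; python3 ok.py 20
```

```text
t 15.4 p [ 0.6086 -0.0216  0.1055] F [-3.97  2.99  8.62] open 0.0003
t 16.02 p [ 0.6159 -0.0214  0.1054] F [-1.41  2.7   7.3 ] open 0.0008
t 17.02 p [ 0.6025 -0.0216  0.1055] F [-3.04 -0.57  7.73] open 0.0006
t 17.27 p [ 0.6029 -0.0216  0.1055] F [-2.57  0.55  7.19] open 0.0007
```

```bash
I="python3 -m inch"
$I '[[1,0.002,0,-0.0006,0],[1,0.004,0,-0.0006,0],[1,0.006,0,-0.0006,0],[1,0.008,0,-0.0006,0],[1,0.008,0,-0.0006,0]]'>/dev/null; python3 ok.py 20
$I '[[1,0.002,0,-0.0006,0],[1,0.004,0,-0.0006,0],[1,0.005,0,-0.0006,0],[1,0.005,0,-0.0006,0]]'>/dev/null; python3 ok.py 20
$I '[[1,0,0,0.02,0],[1,-0.003,-0.02,0.05,0],[1,-0.01,-0.04,0.064,0],[1,-0.01,-0.04,0.064,0],[1,-0.01,-0.04,0.064,0]]' ; python3 look.py w5
```

```text
t 17.9 p [ 0.6115 -0.0214  0.1057] F [-3.55  0.95  7.94] open 0.0006
t 18.4 p [ 0.617  -0.0212  0.1057] F [-2.01  0.29  5.72] open 0.0005
t: 19.02
tool_pos: [0.6065, -0.0611, 0.1688]
orientation: [-1.568, -0.043, 0.017]
force: [-0.2, 0.3, -0.4]
opening: 0.0007
[[320.5  38.3]
 [319.9 124.8]
 [319.7 201.3]]
crop 230
```

View pics/w5.png

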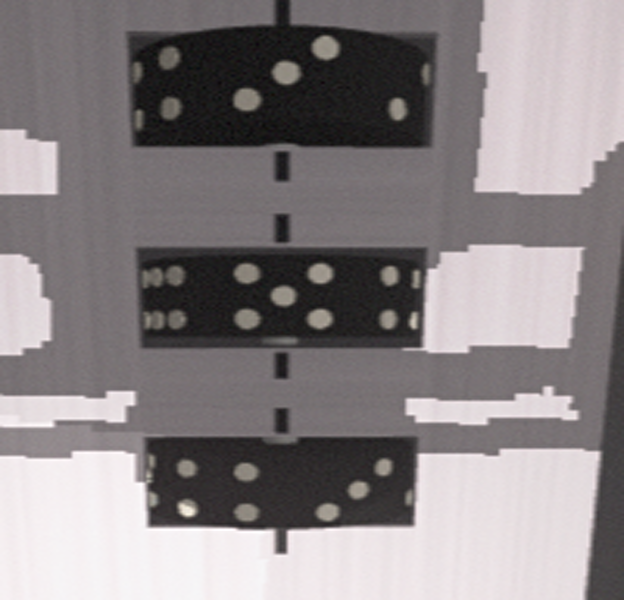

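The left wheel's three is now at 286 against the tick at 282, so it is set. The middle wheel is on five. On the right wheel the four is at 187/246, still on the near side.

```bash
python3 - <<'E'
from ang import *
f="w5.npz"
print(ang(f,[[282,10],[282,166]],[[286,72]],.0155,u=230),ang(f,[[282,228],[281,366]],[[284,296]],.012,u=230))
for h in (.013,.0165):print(ang(f,[[281,421],[281,541]],[[187,468],[187,508],[246,471],[246,512],[358,489]],h,u=230))
E
```

```text
(array([0.6036, 0.0779, 0.09  ]), array([0.011])) (array([0.6055, 0.0277, 0.09  ]), array([0.007]))
(array([ 0.6074, -0.0223,  0.09  ]), array([-0.746, -0.757, -0.257, -0.26 ,  0.575]))
(array([ 0.6074, -0.0223,  0.09  ]), array([-0.736, -0.747, -0.256, -0.259,  0.561]))
```

```bash
I="python3 -m inch"
$I '[[1,-0.006,0.02,-0.03,0],[1,-0.006,0.039,-0.055,0],[1,-0.006,0.039,-0.059,0],[1,-0.006,0.039,-0.061,0],[1,-0.006,0.039,-0.0625,0],[1,-0.006,0.039,-0.0635,0],[1,-0.006,0.039,-0.0635,0]]'>/dev/null; python3 ok.py 9 &&
$I '[[1,0,0,-0.0006,0],[1,0,0,-0.0006,0]]'>/dev/null; python3 ok.py 20
```

```text
t 19.95 p [ 0.6011 -0.0224  0.1061] F [-1.73  0.07  5.98] open 0.0007
t 20.2 p [ 0.6012 -0.0225  0.1059] F [-1.93  1.07  5.01] open 0.0007
```

```bash
I="python3 -m inch"
$I '[[1,0,0,-0.0008,0],[1,0.002,0,-0.001,0],[1,0.004,0,-0.001,0],[1,0.006,0,-0.001,0],[1,0.008,0,-0.001,0],[1,0.008,0,-0.001,0]]'>/dev/null; python3 ok.py 20
$I '[[1,0.002,0,-0.0006,0],[1,0.004,0,-0.0006,0],[1,0.006,0,-0.0006,0],[1,0.006,0,-0.0006,0]]'>/dev/null; python3 ok.py 20
```

```text
t 20.95 p [ 0.6095 -0.0223  0.1056] F [-3.12  1.63  7.85] open 0.0003
t 21.45 p [ 0.616  -0.022   0.1057] F [-1.93  1.39  6.89] open 0.0006
```

```bash
I="python3 -m inch"
$I '[[1,0,0,0.02,0],[1,-0.003,-0.02,0.05,0],[1,-0.01,-0.04,0.064,0],[1,-0.01,-0.04,0.064,0],[1,-0.01,-0.04,0.064,0]]' ; python3 look.py w6
```

```text
t: 22.08
tool_pos: [0.6053, -0.062, 0.1687]
orientation: [-1.567, -0.044, 0.015]
force: [-0.5, -0.1, -0.5]
opening: 0.0006
[[322.1  36.9]
 [321.4 123.6]
 [321.2 200.3]]
crop 232
```

View pics/w6.png

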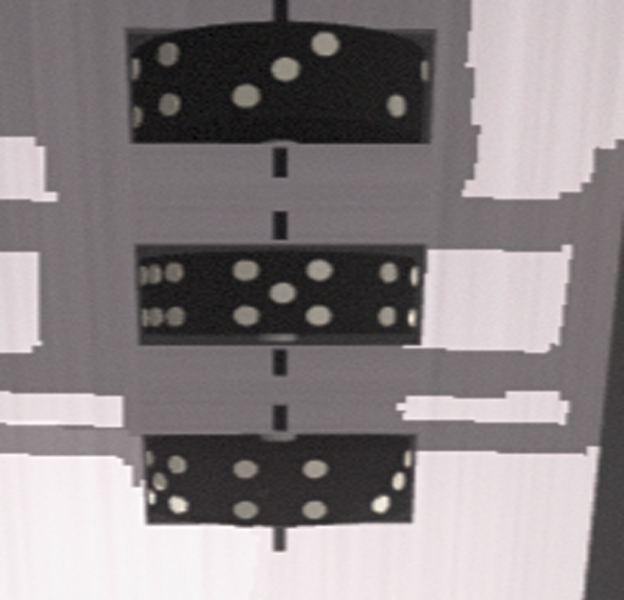

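All three wheels are set: the left three is at 285, the middle five at 282 and the right four centred at 280, against ticks at 280. Now the latch. I will come down on the right of the tab and ease left until I touch it.

```bash
I="python3 -m inch"
cat > oky.py <<'E'
from h import *
st(); import sys; F=robot.read_state()["force"]; sys.exit(int(np.abs(F).max()>float(sys.argv[1])))
E
python3 - <<'E'
from h import *
c=np.load("w1.npz");print(plane(c,[[206,158],[206,148],[182,152],[230,152]],.12).round(4))
E
$I '[[1,-0.04,0.01,0,0],[1,-0.084,0.027,0,0],[1,-0.084,0.027,-0.03,0],[1,-0.084,0.027,-0.055,0],[1,-0.084,0.027,-0.064,0],[1,-0.084,0.027,-0.064,0]]'>/dev/null; python3 oky.py 2 &&
$I '[[1,0,0.01,0,0],[1,0,0.017,0,0],[1,0,0.017,0,0]]'>/dev/null ; python3 oky.py 2 &&
$I '[[1,0,0.004,0,0],[1,0,0.004,0,0]]'>/dev/null ; python3 oky.py 2 &&
$I '[[1,0,0.003,0,0],[1,0,0.003,0,0]]'>/dev/null ; python3 oky.py 2 &&
$I '[[1,0,0.003,0,0],[1,0,0.003,0,0]]'>/dev/null ; python3 oky.py 2
```

```text
[[0.525  0.0007 0.12  ]
 [0.5254 0.0077 0.12  ]
 [0.5081 0.0043 0.12  ]
 [0.5424 0.0055 0.12  ]]
t 22.88 p [ 0.5205 -0.0343  0.1033] F [-1.16 -0.53  0.07] open 0.0006
t 23.25 p [ 0.521  -0.0166  0.104 ] F [-0.07 -1.34 -0.09] open 0.0004
t 23.5 p [ 0.5211 -0.0123  0.1042] F [ 0.27  0.11 -0.29] open 0.0005
t 23.75 p [ 0.5211 -0.0092  0.1042] F [ 0.58 -0.03  1.11] open 0.0005
t 24.0 p [ 0.521  -0.0064  0.1042] F [-1.01 -1.95  0.27] open 0.0002
```

```bash
I="python3 -m inch"
$I '[[1,0,0.002,0,0],[1,0,0.004,0,0],[1,0,0.004,0,0]]'>/dev/null; python3 oky.py 7 &&
$I '[[1,0,0.002,0,0],[1,0,0.004,0,0],[1,0,0.004,0,0]]'>/dev/null; python3 oky.py 7 &&
$I '[[1,0,0.002,0,0],[1,0,0.004,0,0],[1,0,0.004,0,0]]'>/dev/null; python3 oky.py 7 &&
$I '[[1,0,0.002,0,0],[1,0,0.004,0,0],[1,0,0.004,0,0]]'>/dev/null; python3 oky.py 7
```

```text
t 24.38 p [ 0.5209 -0.0022  0.1041] F [-1.26 -1.64  0.78] open 0.0002
t 24.75 p [0.5209 0.0022 0.1041] F [-0.03 -1.45 -0.31] open 0.0002
t 25.12 p [0.5209 0.0065 0.104 ] F [-1.21 -2.36  0.12] open 0.0006
t 25.5 p [0.5209 0.0107 0.104 ] F [-1.38 -1.59  0.11] open 0.0005
```

```bash
I="python3 -m inch"
$I '[[1,0,0.002,0,0],[1,0,0.003,0,0],[1,0,0.003,0,0]]'>/dev/null; python3 oky.py 6 &&
$I '[[1,0,0.001,0,0],[1,0,0.002,0,0],[1,0,0.002,0,0]]'>/dev/null; python3 oky.py 6 &&
$I '[[1,0,0.001,0,0],[1,0,0.001,0,0]]'>/dev/null; python3 oky.py 6 &&
$I '[[1,0,0.001,0,0],[1,0,0.001,0,0]]'>/dev/null; python3 oky.py 6 &&
$I '[[1,0,0.001,0,0],[1,0,0.001,0,0]]'>/dev/null; python3 oky.py 6 &&
$I '[[1,0,0.001,0,0],[1,0,0.001,0,0]]'>/dev/null; python3 oky.py 6 &&
$I '[[1,0,0.001,0,0],[1,0,0.001,0,0]]'>/dev/null; python3 oky.py 6
```

```text
t 25.88 p [0.5209 0.0139 0.104 ] F [-0.68 -2.46  0.68] open 0.0006
t 26.25 p [0.5209 0.0147 0.104 ] F [-2.56 -7.8   0.85] open 0.0006
t 26.25 p [0.5209 0.0147 0.104 ] F [-2.56 -7.8   0.85] open 0.0006
t 26.25 p [0.5209 0.0147 0.104 ] F [-2.56 -7.8   0.85] open 0.0006
t 26.25 p [0.5209 0.0147 0.104 ] F [-2.56 -7.8   0.85] open 0.0006
t 26.25 p [0.5209 0.0147 0.104 ] F [-2.56 -7.8   0.85] open 0.0006
t 26.25 p [0.5209 0.0147 0.104 ] F [-2.56 -7.8   0.85] open 0.0006
```

The latch reached its stop at y = 14.7 mm. I'll back off and check.

```bash
I="python3 -m inch"
$I '[[1,0,-0.01,0,0],[1,0,-0.02,0,0],[1,0,-0.03,0.05,0],[1,0.04,-0.06,0.1,0],[1,0.07,-0.077,0.113,0],[1,0.07,-0.077,0.113,0],[1,0.07,-0.077,0.113,0]]'
python3 - <<'E'
from h import *
st();c=cam("wrist");cv2.imwrite("pics/w7.png",c["color"][:330,100:480,::-1].repeat(2,0).repeat(2,1)[:600])
np.savez("w7.npz",**{k:np.array(c[k]) for k in("mtx","R","t","color")})
print(proj(c,[[.521,.004,.12],[.5203,.028,.12]]))
E
```

```text
t: 27.12
tool_pos: [0.5904, -0.0624, 0.2161]
orientation: [-1.567, -0.043, 0.02]
force: [0.5, -0.4, -0.3]
opening: 0.0005
t 27.12 p [ 0.5904 -0.0624  0.2161] F [ 0.48 -0.45 -0.27] open 0.0005
[[222.3661008  154.81820181]
 [220.10950447 118.95404989]]
```

View pics/w7.png

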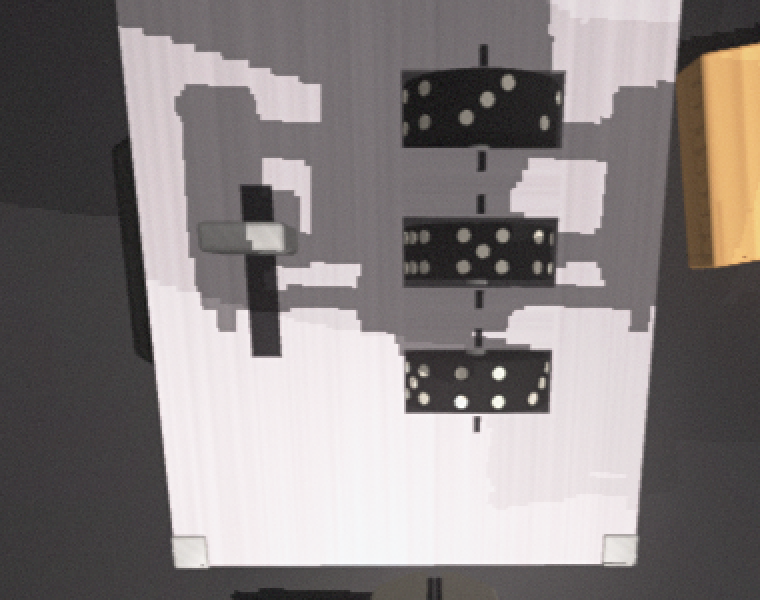

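The tab's top is at image row 118.5, against 119 predicted for fully open. The wheels show three, five and four, and nothing is touching.

```bash
python3 -c "
from plant import robot
robot.close_job()"
```

```text
the job is handed in; nothing more can be done
```

The case lock is open. I rolled the left wheel to three and the right wheel to four, left the middle on five, then slid the latch left to its stop. I handed the job in at about 27 s of the 61 s allowed, and no verdict was reported.

- **Wheels:** before the latch moved, the left wheel measured 0.01 rad from three and the middle 0.01 rad from five. The right wheel was within about 0.02 rad of four, judged by eye from the picture. The last picture, after the latch was open, still shows three, five and four on the ticks.
- **Latch:** in the last picture the tab stands at row 118.5, against 119 predicted for fully open. The fingertip moved about 21 to 24 mm while pushing, since the exact point of first contact was uncertain.
- **Forces:** the highest readings, taken only at the end of each move, were 8.6 N down on a wheel and about 8 N when the latch met its stop.
- **Bystanders:** I kept clear of the bottle, screwdriver and block and felt no contact with them, but took no final measurement of where they stand.
- **Failed check:** a view of the left wheel taken with the finger still on it was too hidden to read, so I backed off for a clear view. That showed 0.24 rad still to go, which I then rolled.

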